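# Clear the balance pan and hold the recessed calibration button

## Robot

A 6-joint arm with a two-finger parallel gripper is mounted at the origin on a cart in front of the work surface, level with it; the furniture and walls round the work are solid. World frame = base frame: x ahead of the robot, y to its left, z up, the work surface at z = 0. Lengths are in m, angles in rad, forces in N, time in s.
With the tool pointing down it reaches from about 0.225 to 0.875 m from the base axis. Payload 3.4 kg.
Tool frame: the origin (TCP) lies at the very end of the fingers, on their centre line; the grasp point (between the pads) lies 19 mm behind it; z points along the fingers, y is the direction in which the jaws open and shut (so a half turn about z gives the same grasp; the last joint's range is limited). The gripper opens to 85 mm and grips with 20 to 120 N. Pads are 22 mm wide; open, the fingers measure 114 mm over their backs; the gripper's body (76 mm by 85 mm) begins 54 mm behind the grasp point. The pads swing forward as they close: fully open they stand 13 mm farther back than shut.
Start: joints at [1.204, 0.276, 1.505, -0, 1.361, -0.121], TCP at [0.14, 0.558, 0.231] pointing down, gripper open.
Joint ranges: [-2.89, 2.89], [-0.75, 2.08], [0.22, 2.7], [-1.18, 4.32], [0.11, 2.71], [-2.7, 2.7]. Speed limits (rad/s): [2.57, 2.57, 3.14, 3.14, 3.14, 3.14].

## Interface

Orientations are given as a unit quaternion [w, x, y, z].
In Python, from rig import manip gives the robot as it stands. The module is installed in compiled form; this text tells all that it offers.
- The arm moves only by the tool carry_out, never from a script. Its argument "moves" is one flat list of numbers, 5 for each row, row after row: the opening in per cent of the stroke, from 0 (shut) to 100 (fully open), then the shift along the world's x, y, z in cm, then the turn about the world's z in rad. A call has exactly 10 rows; each row shifts and turns the commanded pose from where the row before left it; what a row does not reach is not made up. A row lasts 1/10 s, in which the tool goes at most 50 mm and 8.59 degrees, less where a joint would pass 70% of its speed; a pose out of reach is approached as far as the arm can. A call is refused whole if a number of a shift passes 5 or a number of a turn 0.15, either way. A call with a gripper value outside its range is refused whole. The fingers move at their own pace and stop on an object; "squeeze" is the grip in N (left out, the last holds). Time passes only in rows, so rows that do not move let the fingers close, or fill a call up. It gives the time, the measured TCP pose, the force and the opening at its end, in the units of the state.
- manip.get_state(): the state, without advancing time (a new reading comes with each control period).
- manip.get_image(name): name is "scene" or "top" or "wrist"; returns the picture (384x512x3 uint8, red, green, blue); there is no depth.
- manip.camera_info(name): a dict with "fov_y" (degrees; the focal length in pixels is half the picture's height over the tangent of half this angle, whatever the lens; pixels are square), "cx", "cy" (the principal point, pixels), "rvec" (rotation vector, rad) and "tvec" (3), from world to camera coordinates, as OpenCV has them; the wrist camera has in their place "hand_eye" (4x4, takes a point from camera to tool coordinates, whose origin is the TCP and whose axes are the flange's). Camera axes: x right, y down, z forward; pixel columns grow to the right and rows downward; lengths in m; the calibration is good to about 2 mm. A picture is of the moment at which its call begins: read the wrist's pose just before it. camera_info takes no time and is no camera call.
- manip.sign_off(): hands the job in, once; it reports no verdict.
The state is a dict: "clock": time; "qpos": joint angles; "qd": joint speeds; "effort": joint torques, N m; "position": TCP position; "ee_rot": TCP orientation; "contact_force": force on the tool from outside, world axes, zero at the start; "moment": the same for the moment, N m; "width": finger opening in m.
Only numpy, scipy, OpenCV 4.12 (cv2) and the standard library are available. Lean on these libraries where they do the work, as an engineer would, in place of code of your own. Each camera call takes 0.05 s, during which the arm holds its last target. There are 200 camera calls.

## Task

Calibrate the bench balance: with the wooden scraper block, sweep the four stone chips off the balance's steel pan into the blue tray beside it (do not touch the chips with the gripper), and set the block back down on the worktop. Then take the red-handled pin stylus out of its wooden stand, reach its pin straight down through the small round hole in the balance's front panel and press the recessed orange button fully down without forcing it, while nothing lies on or touches the pan. Finish while still gripping the stylus and holding the button down, and leave the amber bottle, the white borax tablet and the bangle where they are.

Things in the scene. Friction and masses are not known exactly. Their poses are not given: they have to be found in the camera images.
- balance: Flat bench balance standing fast on the worktop (does not slide), 215 mm along its x by 130 mm along its y, top of its light grey case 40 mm above the worktop. Origin: centre of the underside. Its -x end (nearest the robot) is the front panel with display, three flat keys, bubble level and the hole; the steel pan is over the +x part. The tray stands at its +y side.
- pan: Bare flat steel weighing pan of the balance, 128 mm along the balance's x by 150 mm along its y, 5 mm thick, no rim. Origin: centre of its TOP face, 50 mm above the worktop; same axes as the balance. It sticks out 10 mm past the case at each side (+y and -y).
- aperture (a point): Centre of the round 10 mm hole in the front panel, at the panel's top face (40 mm above the worktop), ringed with bright steel; the hole goes straight down 20 mm. The top of the orange button lies 13 mm below this point on the same axis.
- button_top (a point): Centre of the top face of the orange button, 8.4 mm diameter, inside the hole; moves down with the button.
- cal_button (a joint): How far the button is pressed, m: 0 released, 0.004 fully down. Spring loaded, returns by itself; it starts to move at about 1.3 N and is fully down at about 3 N.
- tray: Loose open blue tray, 165 mm along its x by 115 mm along its y, 24 mm high, walls and floor 2.5 mm. Origin: centre of its underside. It stands parallel to the balance at its +y side, its near long wall about 7 mm inside the edge of the pan above it, so that what is pushed over the pan's +y edge falls in.
- chip_1: Loose stone chip, dark brown slab 25x28x7 mm, lying on the pan. Origin: on its underside, about in the middle. All four chips lie within 60 mm of the pan's centre along both pan axes.
- chip_2: Loose stone chip, dark brown slab 22x14x5 mm, lying on the pan. Origin: on its underside, about in the middle. All four chips lie within 60 mm of the pan's centre along both pan axes.
- chip_3: Loose stone chip, tan lump 20x27x12 mm, lying on the pan. Origin: on its underside, about in the middle. All four chips lie within 60 mm of the pan's centre along both pan axes.
- chip_4: Loose stone chip, tan slab 15x27x4 mm, lying on the pan. Origin: on its underside, about in the middle. All four chips lie within 60 mm of the pan's centre along both pan axes.
- scraper_grip (a point): Centre of the upright wooden grip of the loose scraper block: this point is 40 mm above the block's flat underside. The grip is 24 mm thick along its y, 96 mm long along its x, and reaches from 16 to 60 mm above the underside. Below it is the base, 120 mm along x by 46 mm along y by 16 mm high, with a black rubber sole. Mass about 0.16 kg. It stands upright on the worktop; it is made to sweep along its own y (either way) with the 120 mm side in front.
- stylus_grip (a point): Centre of the red round handle (13 mm diameter, 60 mm long) of the pin stylus, 72 mm above the pin's tip. The stylus is 100 mm long and stands upright, handle up, z axis pointing up along it: steel pin 5 mm diameter, 32 mm long, at the bottom, then an 11 mm brass collar 8 mm high, then the handle. Mass about 0.04 kg.
- stylus_tip (a point): Centre of the blunt lower end of the stylus pin.
- stand: Dark hardwood stand fixed to the worktop, 50 mm along its x by 96 mm along its y by 36 mm high, origin: centre of its underside. The stylus stands in the 7 mm hole in its middle, its brass collar resting on top of the stand and the pin 32 mm deep inside: lift it straight up at least 35 mm to free it. Two small steel burs stand 34 mm to either side along y, up to 52 mm high.
- amber_bottle: Bystander: amber glass bottle with a black cap, 41 mm diameter, 98 mm high, origin at the centre of the underside; leave it.
- borax: Bystander: white round tablet, 43 mm diameter, 15 mm high, origin at the centre of the underside; leave it.
- bangle: Bystander: open silver bangle with a teal stone, 72x88x37 mm, origin at the centre of the underside; leave it.

How it is judged:
By the outcome, as a careful person would: the job done as asked, in the order asked, and still so for the second after the job is handed in, while the arm keeps its last pose, push and grip.
It also fails if it takes over 61 s, if anything falls off the work surface, if the arm or the gripper's body presses on something with over 40 N, if the wrist force passes 120 N, or if a joint passes its speed limit or range.

## Working session

There is one attempt and no reset: what is moved stays moved. The work goes in short steps, Python scripts to look and compute and a tool call to move; the robot and the scene stay as the last step left them, time stands still between calls to the robot, and variables do not carry over. Pictures are saved under pics/ and viewed, about 8 in all and at most 12, crops included, and the job is handed in when it is done.

Besides the shell and the picture viewer there is one more tool, called after ">>>" as name(argument=value, ...) on one line, values as JSON. carry_out: Moves the arm, as the interface text tells. Its arguments: {"type":"object","properties":{"moves":{"type":"array","items":{"type":"number"}},"squeeze":{"type":"number"}},"required":["moves"]}

```bash
mkdir -p pics; cat > h.py <<'E'
import numpy as np, cv2
from rig import manip
from scipy.spatial.transform import Rotation as R
def cam(n):
    c=manip.camera_info(n); f=192/np.tan(np.radians(c['fov_y'])/2)
    K=np.array([[f,0,c['cx']],[0,f,c['cy']],[0,0,1]])
    if 'hand_eye' in c:
        s=manip.get_state(); w,x,y,z=s['ee_rot']; T=np.eye(4); T[:3,:3]=R.from_quat([x,y,z,w]).as_matrix(); T[:3,3]=s['position']
        T=T@np.array(c['hand_eye']); Rw=T[:3,:3]; o=T[:3,3]
    else:
        Rw=cv2.Rodrigues(np.array(c['rvec'],float))[0].T; o=-Rw@np.array(c['tvec'],float).ravel()
    return K,Rw,o
def px2w(C,px,z):
    K,Rw,o=C; p=np.atleast_2d(px).astype(float)
    d=np.c_[p,np.ones(len(p))]@np.linalg.inv(K).T@Rw.T
    return o+d*((z-o[2])/d[:,2])[:,None]
def w2px(C,X):
    K,Rw,o=C; q=(np.atleast_2d(X)-o)@Rw@K.T; return q[:,:2]/q[:,2:]
def snap(n,f,scale=1,crop=None):
    C=cam(n); im=manip.get_image(n)[:,:,::-1]
    cv2.imwrite('pics/raw_'+f,im)
    if crop: x0,y0,x1,y1=crop; im=im[y0:y1,x0:x1]
    cv2.imwrite('pics/'+f,cv2.resize(im,None,fx=scale,fy=scale,interpolation=cv2.INTER_CUBIC)); np.savez('pics/'+f+'.npz',K=C[0],R=C[1],o=C[2])
    return C
def load(f):
    d=np.load('pics/'+f+'.npz'); return d['K'],d['R'],d['o']
E
python3 - <<'E'
from h import *
print(manip.get_state())
for n in('top','scene','wrist'): 
    print(n,manip.camera_info(n))
snap('top','top1.png',1.5); snap('scene','sc1.png',1.5)
E
```

```text
{'clock': 0.0, 'qpos': array([ 1.20400122e+00,  2.76636003e-01,  1.50616924e+00,  1.19160864e-05,
        1.36069070e+00, -1.21006918e-01]), 'qd': array([-2.75958465e-04, -5.59156508e-04,  1.15224536e-03, -1.10886760e-03,
        4.01181656e-05,  3.80694283e-04]), 'effort': array([ 1.08308781e-03, -4.16769898e+01, -2.45806789e+01, -1.29786267e-04,
        1.08304448e-02, -9.92970655e-06]), 'position': array([0.13971959, 0.55721041, 0.23040194]), 'ee_rot': array([-2.35466292e-04,  1.22586168e-01,  9.92457418e-01, -9.22073062e-04]), 'contact_force': array([ 0.48567159,  0.46289361, -0.46621507]), 'moment': array([-0.03079503,  0.02040629,  0.03451325]), 'width': 0.08560826444127127}
top {'fov_y': 57.36459528801942, 'cx': 257.16029605242034, 'cy': 190.15368136939642, 'rvec': array([ 2.20172726e+00, -2.18598800e+00,  1.42595630e-03]), 'tvec': array([-0.10822689,  0.5482836 ,  1.06143049])}
scene {'fov_y': 48.71573051715111, 'cx': 256.5929040654282, 'cy': 188.06894831046162, 'rvec': array([ 2.2546958 , -1.01385595,  0.34608823]), 'tvec': array([-0.45057498,  0.29789908,  0.88062117])}
wrist {'fov_y': 69.34532064481735, 'cx': 253.18457122056026, 'cy': 191.90856137809533, 'hand_eye': array([[ 5.39583908e-04, -9.54806822e-01, -2.97226583e-01,
         7.65124781e-02],
       [ 9.99999825e-01,  4.42727118e-04,  3.93184686e-04,
        -3.05300474e-04],
       [-2.43825152e-04, -2.97226743e-01,  9.54806893e-01,
        -1.42121697e-01],
       [ 0.00000000e+00,  0.00000000e+00,  0.00000000e+00,
         1.00000000e+00]])}
```

View pics/top1.png

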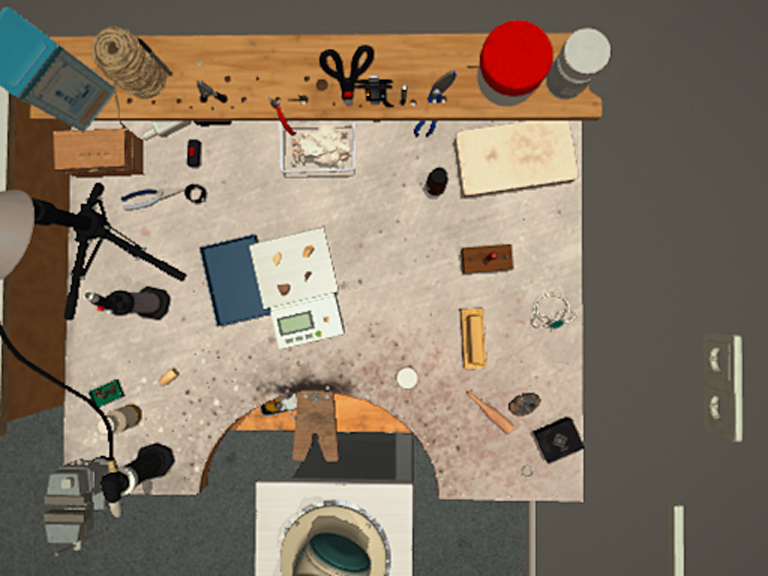

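View pics/sc1.png

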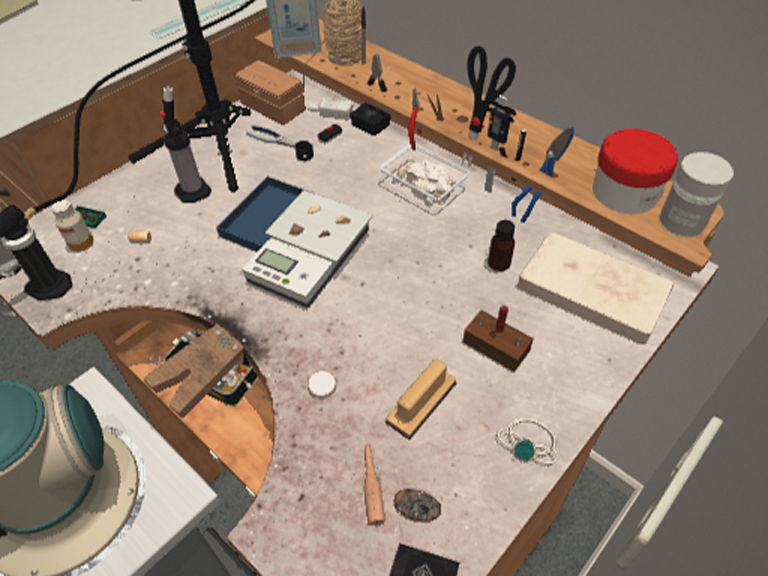

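```bash
python3 - <<'E'
from h import *
C=load('top1.png')
for n,p,z in [('pan',[(250,243),(324,228),(340,293),(262,308)],.05),('front',[(276,347),(343,333)],.04),('hole',[(326,320)],.04),('tray',[(201,247),(218,325)],.024),('scr base',[(460,309),(482,308),(486,367),(463,369)],.016),('scr top',[(467,314),(480,313),(483,361),(469,362)],.06),('stand',[(461,247),(512,244),(513,270),(462,273)],.036),('bangle',[(553,310)],.02),('bottle',[(437,180)],.09),('borax',[(407,378)],.015)]:
    w=px2w(C,np.array(p)/1.5,z)[:,:2]; print(n,w.round(3).tolist(),w.mean(0).round(3))
    if len(p)==4: print('  edges',[np.round(np.linalg.norm(w[i]-w[i-1]),3) for i in range(4)], 'ang', np.degrees(np.arctan2(*(w[0]-w[3]+w[1]-w[2])[::-1])).round(1))
E
```

```text
pan [[0.629, 0.162], [0.659, 0.016], [0.532, -0.016], [0.502, 0.136]] [0.58  0.074]
  edges [np.float64(0.13), np.float64(0.149), np.float64(0.131), np.float64(0.156)] ang 12.9
front [[0.425, 0.11], [0.454, -0.022]] [0.439 0.044]
hole [[0.479, 0.012]] [0.479 0.012]
tray [[0.623, 0.269], [0.466, 0.231]] [0.545 0.25 ]
scr base [[0.502, -0.253], [0.505, -0.297], [0.387, -0.305], [0.383, -0.26]] [ 0.444 -0.279]
  edges [np.float64(0.12), np.float64(0.044), np.float64(0.118), np.float64(0.046)] ang 3.5
scr top [[0.493, -0.262], [0.496, -0.287], [0.404, -0.293], [0.402, -0.266]] [ 0.449 -0.277]
  edges [np.float64(0.092), np.float64(0.025), np.float64(0.092), np.float64(0.027)] ang 3.1
stand [[0.624, -0.253], [0.631, -0.352], [0.58, -0.354], [0.573, -0.255]] [ 0.602 -0.304]
  edges [np.float64(0.051), np.float64(0.1), np.float64(0.051), np.float64(0.1)] ang 2.3
bangle [[0.502, -0.437]] [ 0.502 -0.437]
bottle [[0.745, -0.201]] [ 0.745 -0.201]
borax [[0.364, -0.148]] [ 0.364 -0.148]
```

>>> carry_out(moves=[100,1.5,-4.2,0,0.03,100,1.5,-4.2,0,0.03,100,1.5,-4.2,0,0.03,100,1.5,-4.2,0,0.03,100,1.5,-4.2,0,0.03,100,1.5,-4.2,0,0.03,100,1.5,-4.2,0,0.03,100,1.5,-4.2,0,0.03,100,1.5,-4.2,0,0.03,100,1.5,-4.2,0,0.03])

```text
clock: 1.1
position: [0.2898, 0.1361, 0.2313]
ee_rot: [0.0, -0.028, 1.0, 0.0]
contact_force: [0.3, -0.2, 0.0]
width: 0.0851
```

>>> carry_out(moves=[100,1.5,-4.2,0,0,100,1.5,-4.2,0,0,100,1.5,-4.2,0,0,100,1.5,-4.2,0,0,100,1.5,-4.2,0,0,100,1.5,-4.2,0,0,100,1.5,-4.2,0,0,100,1.5,-4.2,0,0,100,1.5,-4.2,0,0,100,0,0,0,0])

```text
clock: 2.1
position: [0.4268, -0.2456, 0.2305]
ee_rot: [0.0, -0.025, 1.0, -0.001]
contact_force: [-0.6, 1.5, -0.5]
width: 0.0854
```

```bash
python3 - <<'E'
from h import *
s=manip.get_state(); print(s)
C=snap('wrist','w1.png',1.5)
E
```

```text
{'clock': 2.1, 'qpos': array([-6.62397547e-01,  1.50444793e-01,  1.67453105e+00, -1.64698176e-03,
        1.31423857e+00, -2.28294173e+00]), 'qd': array([ 0.04841825, -0.05182171,  0.08108552,  0.0470786 ,  0.07342177,
        0.03140292]), 'effort': array([ -0.98641086, -32.48451948, -24.68445182,  -0.25623718,
        -0.26687183,  -0.19342217]), 'position': array([ 0.42682853, -0.24562994,  0.23054321]), 'ee_rot': array([ 4.13662632e-04, -2.50792878e-02,  9.99684440e-01, -1.37031413e-03]), 'contact_force': array([-0.56237506,  1.48123469, -0.49836965]), 'moment': array([0.03169765, 0.03300426, 0.01205958]), 'width': 0.08537832158202673}
```

View pics/w1.png

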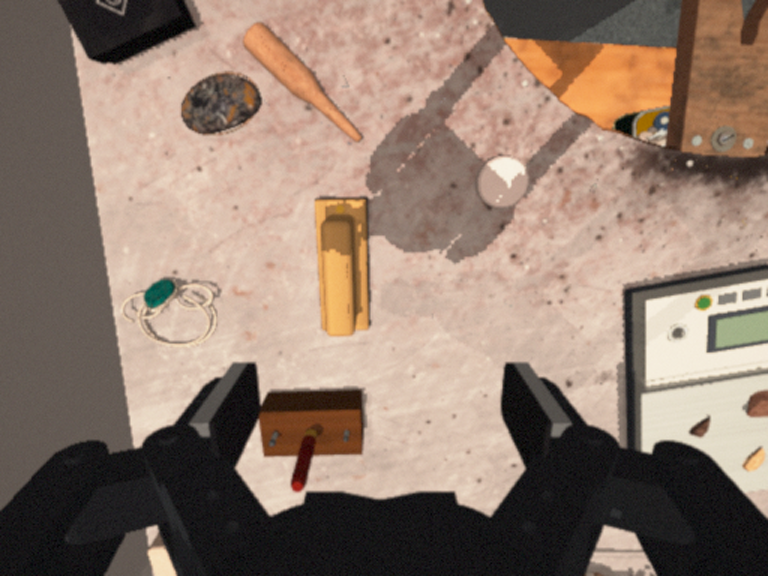

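```bash
python3 - <<'E'
from h import *
C=load('w1.png')
for n,p,z in [('scr base',[(316,198),(368,198),(370,329),(322,334)],.016),('scr top',[(322,220),(354,220),(352,334),(328,335)],.06),('stand',[(262,407),(362,404),(362,454),(262,456)],.036),('styl top',[(298,485)],.104),('sty collar',[(314,432)],.04),('hole',[(678,332)],.04),('borax',[(503,182)],.015),('bangle',[(172,315)],.015)]:
    w=px2w(C,np.array(p)/1.5,z)[:,:2]; print(n,w.round(3).tolist(),w.mean(0).round(3))
    if len(p)==4: print('  edges',[np.round(np.linalg.norm(w[i]-w[i-1]),3) for i in range(4)])
print(manip.get_state()['position'])
E
```

```text
scr base [[0.385, -0.302], [0.383, -0.258], [0.502, -0.251], [0.509, -0.296]] [ 0.445 -0.277]
  edges [np.float64(0.124), np.float64(0.044), np.float64(0.119), np.float64(0.045)]
scr top [[0.397, -0.291], [0.396, -0.267], [0.488, -0.266], [0.49, -0.285]] [ 0.443 -0.277]
  edges [np.float64(0.094), np.float64(0.024), np.float64(0.093), np.float64(0.02)]
stand [[0.577, -0.348], [0.569, -0.255], [0.624, -0.253], [0.632, -0.35]] [ 0.6   -0.302]
  edges [np.float64(0.055), np.float64(0.093), np.float64(0.056), np.float64(0.097)]
styl top [[0.601, -0.302]] [ 0.601 -0.302]
sty collar [[0.599, -0.299]] [ 0.599 -0.299]
hole [[0.481, 0.015]] [0.481 0.015]
borax [[0.364, -0.147]] [ 0.364 -0.147]
bangle [[0.498, -0.434]] [ 0.498 -0.434]
[ 0.42534788 -0.24245482  0.23038253]
```

>>> carry_out(moves=[100,1.9,-3.5,0,0,100,0,0,-4.5,0,100,0,0,-4.5,0,100,0,0,-4.5,0,100,0,0,-4.3,0,100,0,0,-2,0,100,0,0,-1,0,0,0,0,0,0,0,0,0,0,0,0,0,0,0,0], squeeze=60)

```text
clock: 3.15
position: [0.445, -0.2758, 0.0249]
ee_rot: [0.001, -0.027, 1.0, -0.001]
contact_force: [0.1, 0.6, -0.1]
width: 0.0441
```

>>> carry_out(moves=[0,0,0,0,0,0,0,0,0,0,0,0,0,0,0,0,0,0,0,0,0,0,0,0,0,0,0,0,0,0,0,0,0,0,0,0,0,0,2,0,0,0,0,4,0,0,0,0,4,0])

```text
clock: 4.15
position: [0.4431, -0.2746, 0.1239]
ee_rot: [-0.001, -0.027, 1.0, 0.001]
contact_force: [0.7, -0.7, -1.3]
width: 0.0237
```

```bash
python3 - <<'E'
from h import *
C=load('top1.png'); im=cv2.imread('pics/raw_top1.png')
hsv=cv2.cvtColor(im,cv2.COLOR_BGR2HSV)
poly=w2px(C,[[.580+.975*a-.223*b,.074+.223*a+.975*b,.05] for a,b in[(-.06,-.071),(.06,-.071),(.06,.071),(-.06,.071)]])
m=np.zeros(im.shape[:2],np.uint8); cv2.fillPoly(m,[poly.astype(np.int32)],255)
m&=((hsv[:,:,1]>70)*255).astype(np.uint8)
n,l,st,ce=cv2.connectedComponentsWithStats(m)
for i in range(1,n):
    if st[i,4]<4: continue
    v,u=np.where(l==i); w=px2w(C,np.c_[u,v],.054)[:,:2]-[.58,.074]
    a=w@[.975,.223]*1e3; b=w@[-.223,.975]*1e3; print(st[i,4],'x',a.min().round(),a.max().round(),'y',b.min().round(),b.max().round())
print(manip.get_state()['position'],w2px(C,[[.479,.012,.04]])*1.5)
E
```

```text
43 x 17.0 38.0 y -44.0 -23.0
33 x 15.0 38.0 y 20.0 37.0
10 x -23.0 -12.0 y -27.0 -18.0
43 x -45.0 -25.0 y 18.0 39.0
[ 0.4431281  -0.27461664  0.123905  ] [[325.90101442 319.94742597]]
```

>>> carry_out(moves=[0,1.95,3.25,0,0.02,0,1.95,3.25,0,0.02,0,1.95,3.25,0,0.02,0,1.95,3.25,0,0.02,0,1.95,3.25,0,0.02,0,1.95,3.25,0,0.02,0,1.95,3.25,0,0.02,0,1.95,3.25,0,0.02,0,0,0,-2,0,0,0,0,0,0])

```text
clock: 5.15
position: [0.598, -0.0138, 0.101]
ee_rot: [-0.003, -0.108, 0.994, 0.001]
contact_force: [-0.0, 0.3, -1.5]
width: 0.0233
```

```bash
python3 - <<'E'
from h import *
s=manip.get_state(); print(s['position'],s['ee_rot'],s['contact_force'])
C=snap('scene','sc2.png',3.5,(140,100,340,240))
s=manip.get_state(); print(s['position'],s['ee_rot'],s['contact_force'])
E
```

```text
[ 0.59797488 -0.01383469  0.10101912] [-2.81390035e-03 -1.07932912e-01  9.94153957e-01  6.90914847e-04] [-0.03117976  0.32875365 -1.45730696]
[ 0.5982535  -0.0147091   0.10202113] [-2.16743657e-03 -1.07339678e-01  9.94219949e-01  4.34227079e-04] [-0.60888496  0.40622216 -0.93280581]
```

View pics/sc2.png

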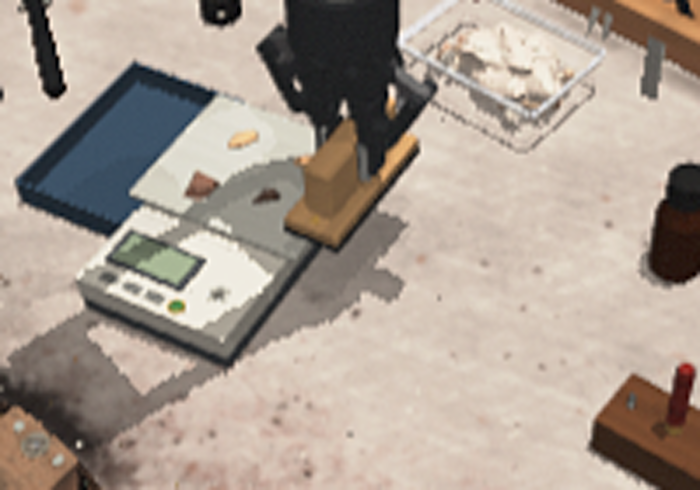

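>>> carry_out(moves=[0,0,0,-1.4,0,0,0,0,-1.0,0,0,0,0,-0.4,0,0,0,0,0,0,0,0,0,-0.1,0,0,0,0,0,0,0,0,0,0,0,0,0,0,0,0,0,0,0,0,0,0,0,0,0,0])

```text
clock: 6.2
position: [0.6003, -0.0156, 0.0748]
ee_rot: [0.0, -0.107, 0.994, -0.0]
contact_force: [-0.7, -2.0, 3.6]
width: 0.0233
```

>>> carry_out(moves=[0,0,0,0.1,0,0,-0.17,0.8,0,0,0,-0.17,0.8,0,0,0,-0.17,0.8,0,0,0,-0.17,0.8,0,0,0,-0.17,0.8,0,0,0,-0.17,0.8,0,0,0,-0.17,0.8,0,0,0,-0.17,0.8,0,0,0,-0.17,0.8,0,0])

```text
clock: 7.2
position: [0.5845, 0.0574, 0.0753]
ee_rot: [-0.0, -0.107, 0.994, 0.0]
contact_force: [0.4, -0.3, -1.3]
width: 0.0231
```

>>> carry_out(moves=[0,-0.17,0.8,0,0,0,-0.17,0.8,0,0,0,-0.17,0.8,0,0,0,-0.17,0.8,0,0,0,-0.17,0.8,0,0,0,-0.17,0.8,0,0,0,-0.17,0.8,0,0,0,-0.17,0.8,0,0,0,-0.17,0.8,0,0,0,-0.17,0.8,0,0])

```text
clock: 8.2
position: [0.5674, 0.1375, 0.0753]
ee_rot: [-0.0, -0.107, 0.994, 0.0]
contact_force: [-0.8, -0.3, -0.3]
width: 0.0232
```

>>> carry_out(moves=[0,0,0,2,0,0,0,0,3,0,0,-1.24,-4.12,0,-0.016,0,-1.24,-4.12,0,-0.016,0,-1.24,-4.12,0,-0.016,0,-1.24,-4.12,0,-0.016,0,-1.24,-4.12,0,-0.016,0,-1.24,-4.12,0,-0.016,0,-1.24,-4.12,0,-0.016,0,-1.24,-4.12,0,-0.016])

```text
clock: 9.2
position: [0.4679, -0.194, 0.1255]
ee_rot: [0.0, -0.043, 0.999, 0.0]
contact_force: [0.1, -0.5, -1.5]
width: 0.0235
```

>>> carry_out(moves=[0,-1.24,-4.12,0,-0.016,0,-1.24,-4.12,0,-0.016,0,0,0,-4,0,0,0,0,-3,0,0,0,0,-2,0,0,0,0,0,0,0,0,0,0,0,0,0,0,0,0,0,0,0,0,0,0,0,0,0,0])

```text
clock: 10.2
position: [0.4443, -0.2756, 0.0364]
ee_rot: [0.001, -0.027, 1.0, -0.001]
contact_force: [0.5, 0.8, -1.8]
width: 0.0232
```

```bash
python3 - <<'E'
from h import *
snap('scene','sc3.png',2.2,(130,100,400,310))
snap('top','top3.png',4,(120,140,250,250))
s=manip.get_state(); print(s['position'],s['ee_rot'],s['contact_force'],s['qpos'][5])
E
```

```text
[ 0.44399413 -0.27541327  0.03601901] [ 5.23571186e-04 -2.71743296e-02  9.99630493e-01 -4.00125343e-04] [ 1.05156022  0.42143143 -1.05549433] -2.3137222824499633
```

View pics/sc3.png

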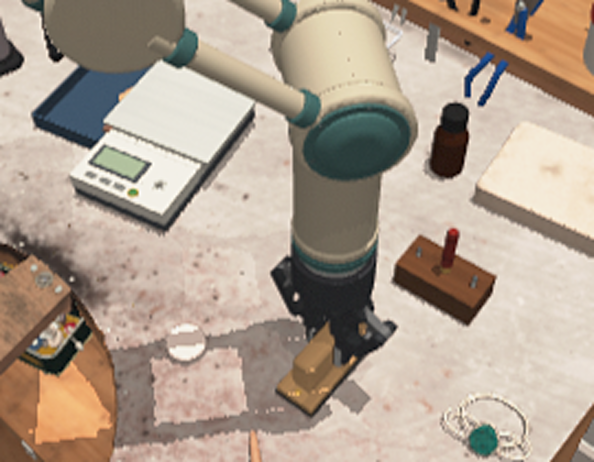

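View pics/top3.png

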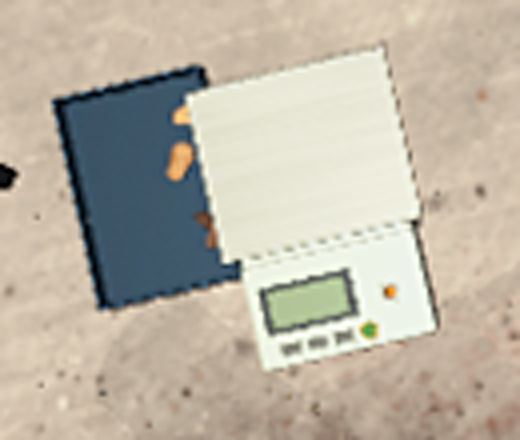

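>>> carry_out(moves=[0,0,0,-0.8,0,0,0,0,-0.3,0,0,0,0,0,0,0,0,0,-0.1,0,0,0,0,0,0,100,0,0,0,0,100,0,0,0,0,100,0,0,0,0,100,0,0,0,0,100,0,0,0,0])

```text
clock: 11.3
position: [0.4435, -0.2752, 0.023]
ee_rot: [-0.0, -0.027, 1.0, 0.0]
contact_force: [0.1, -0.1, -0.5]
width: 0.0857
```

>>> carry_out(moves=[100,0,0,1,0,100,0,0,4,0,100,0,0,4,0,100,0,0,4,0,100,3,-0.5,1,0,100,4,-0.6,0,0,100,4,-0.6,0,0,100,4,-0.5,0,0,100,0.7,-0.4,0,0,100,0,0,0,0])

```text
clock: 12.3
position: [0.6014, -0.3015, 0.1631]
ee_rot: [-0.0, -0.028, 1.0, -0.0]
contact_force: [-0.2, -0.1, -0.3]
width: 0.0857
```

```bash
python3 - <<'E'
from h import *
C=snap('wrist','w2.png',1.5)
s=manip.get_state(); print(s['position'],s['ee_rot'],s['contact_force'],s['qpos'][5])
E
```

```text
[ 0.60002346 -0.30105786  0.16312567] [-7.89937774e-04 -2.72387624e-02  9.99628588e-01  3.35882808e-04] [-1.38031377 -0.91186604 -0.63247856] -2.1936122828335964
```

View pics/w2.png

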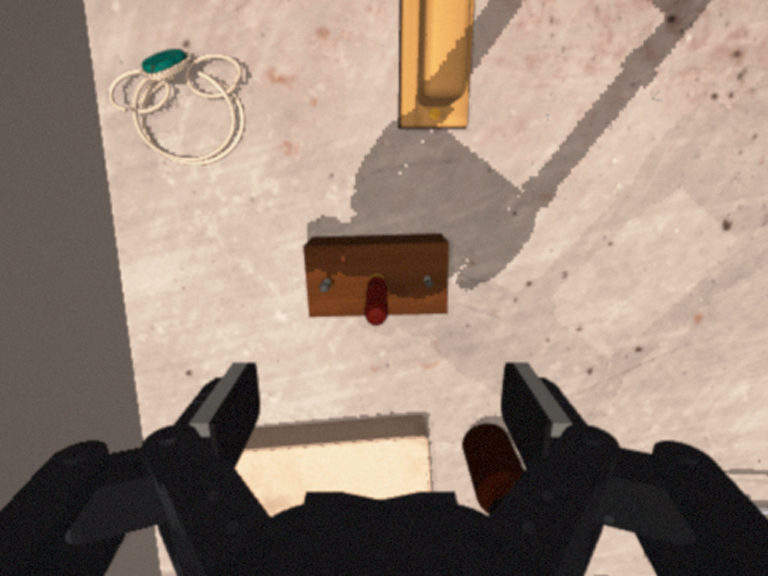

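```bash
python3 - <<'E'
from h import *
C=load('w2.png')
for n,p,z in [('top',[(376,316)],.104),('collar',[(375.5,280)],.044),('stand',[(307,246),(448,242),(447,313),(309,316)],.036)]:
    w=px2w(C,np.array(p)/1.5,z)[:,:2]; print(n,w.round(4).tolist(),w.mean(0).round(4))
E
```

```text
top [[0.6028, -0.3034]] [ 0.6028 -0.3034]
collar [[0.6009, -0.3043]] [ 0.6009 -0.3043]
stand [[0.5825, -0.3504], [0.5747, -0.2582], [0.6242, -0.2538], [0.6317, -0.3488]] [ 0.6033 -0.3028]
```

>>> carry_out(moves=[100,0.15,-0.2,-1,0,100,0,0,-3,0,100,0,0,-3,0,100,0,0,-2,0,100,0,0,-1.1,0,100,0,0,0,0,0,0,0,0,0,0,0,0,0,0,0,0,0,0,0,0,0,0,0,0], squeeze=50)

```text
clock: 13.35
position: [0.6026, -0.3035, 0.0633]
ee_rot: [0.001, -0.027, 1.0, -0.0]
contact_force: [0.7, -0.4, -0.6]
width: 0.0283
```

>>> carry_out(moves=[0,0,0,0,0,0,0,0,0,0,0,0,0,0,0,0,0,0,0,0,0,0,0,0,0,0,0,0,0,0,0,0,0,0,0,0,0,0,0,0,0,0,0,0.5,0,0,0,0,0.5,0])

```text
clock: 14.35
position: [0.6018, -0.3031, 0.0718]
ee_rot: [-0.001, -0.027, 1.0, 0.0]
contact_force: [0.1, -1.4, -0.6]
width: 0.0118
```

>>> carry_out(moves=[0,0,0,2,0,0,0,0,3.5,0,0,0,0,3.5,0,0,-1.5,4,0,0,0,-1.5,4,0,0,0,-1.5,4,0,0,0,-1.5,4,0,0,0,-1.5,4,0,0,0,-1.5,4,0,0,0,-1.5,4,0,0])

```text
clock: 15.35
position: [0.4962, -0.0218, 0.1624]
ee_rot: [0.0, -0.027, 1.0, 0.0]
contact_force: [0.8, 0.9, 0.6]
width: 0.0117
```

>>> carry_out(moves=[0,-1.2,3,0,0,0,-0.5,0.6,0,0,0,0,0,-2,0,0,0,0,-1,0,0,0,0,0,0,0,0,0,0,0,0,0,0,0,0,0,0,0,0,0,0,0,0,0,0,0,0,0,0,0])

```text
clock: 16.35
position: [0.4803, 0.0126, 0.1326]
ee_rot: [0.0, -0.027, 1.0, 0.0]
contact_force: [0.2, 0.1, -1.4]
width: 0.0117
```

```bash
python3 - <<'E'
from h import *
C=snap('wrist','w3.png',1.5)
s=manip.get_state(); print(s['position'],s['ee_rot'],s['contact_force'],s['width'])
E
```

```text
[0.48025203 0.01267641 0.13250622] [ 1.71913033e-04 -2.70465264e-02  9.99634161e-01  1.98369967e-05] [-0.58964474 -0.2530411  -0.41628999] 0.01202976218776556
```

View pics/w3.png

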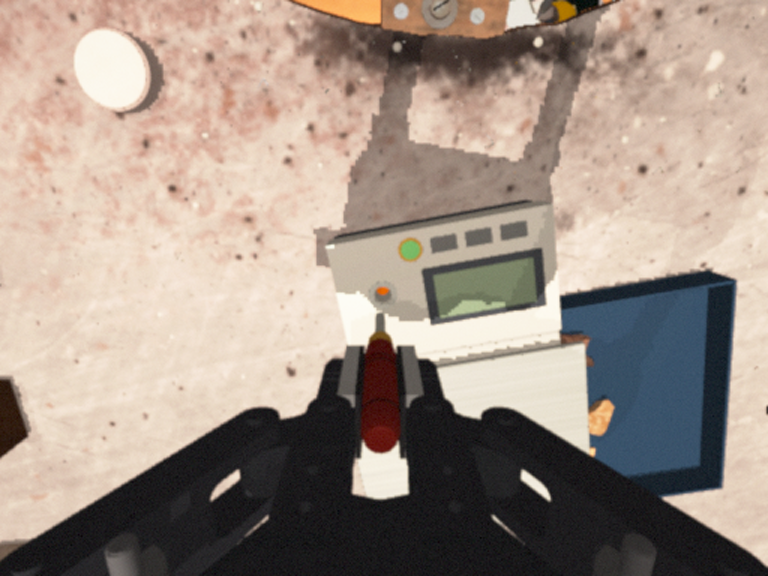

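```bash
python3 - <<'E'
from h import *
im=cv2.imread('pics/raw_w3.png')
a=cv2.resize(im[180:224,235:275],None,fx=12,fy=12,interpolation=cv2.INTER_CUBIC)
b=cv2.resize(im[205:317,355:425],None,fx=4.7,fy=4.7,interpolation=cv2.INTER_CUBIC)[:528]
b=np.vstack([b,np.zeros((528-len(b),b.shape[1],3),np.uint8)])[:, :310]
cv2.imwrite('pics/w3z.png',np.hstack([a,b]))
C=load('w3.png')
print('tip',px2w(C,[[380/1.5,316.5/1.5]],.0745),'ring',px2w(C,[[382.5/1.5,292/1.5]],.04), 'predicted tip px*1.5',w2px(C,[[.4803,.0127,.0745]])*1.5)
E
```

```text
tip [[0.48154664 0.01279317 0.0745    ]] ring [[0.47935824 0.01418238 0.04      ]] predicted tip px*1.5 [[379.95167832 314.22761852]]
```

View pics/w3z.png

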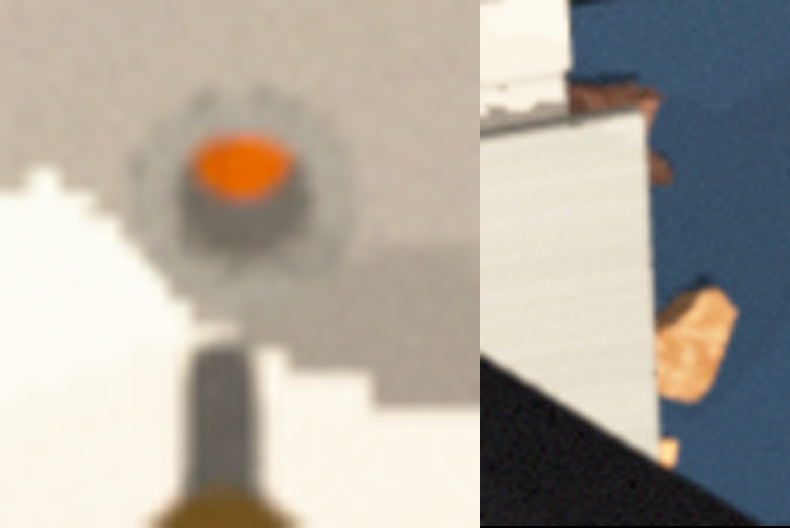

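```bash
python3 - <<'E'
from h import *
C=load('w3.png')
for z in (.0735,.0745,.0755): print('tip',px2w(C,[[253.5,211.1]],z))
print('ring',px2w(C,[[255.3,195.4]],.04),px2w(C,[[255.3,195.8]],.04))
# button: orange visible part, top edge is -x rim, sides
print('button -x rim',px2w(C,[[235+244/12,180+133/12]],.0275), 'L/R', px2w(C,[[235+190/12,180+160/12],[235+297/12,180+160/12]],.027))
print('handle top',px2w(C,[[380.5/1.5,430/1.5]],.1745))
T=load('top3.png'); print('top cam button', px2w(T,[[217.5,212.75]],.03))
ax=np.array([[.976,.217],[-.217,.976]])
for z in(.007,.024,.03):
    q=np.array([[570,85],[570,110],[655,90],[640,110],[665,180]])-[480,0]; w=px2w(C,q/4.7+[355,205],z)[:,:2]-[.58,.074]
    print(z,(w@ax.T*1e3).round().tolist())
E
```

```text
tip [[0.48201104 0.0129489  0.0735    ]]
tip [[0.48162217 0.01292619 0.0745    ]]
tip [[0.48123329 0.01290348 0.0755    ]]
ring [[0.4800278  0.01448744 0.04      ]] [[0.4804014 0.0145087 0.04     ]]
button -x rim [[0.4798634  0.01460337 0.0275    ]] L/R [[0.48244786 0.0105345  0.027     ]
 [0.48199314 0.01887022 0.027     ]]
handle top [[0.47691279 0.01260466 0.1745    ]]
top cam button [[0.48024913 0.01272693 0.03      ]]
0.007 [[-49.0, 80.0], [-43.0, 80.0], [-45.0, 99.0], [-41.0, 95.0], [-22.0, 100.0]]
0.024 [[-58.0, 73.0], [-52.0, 73.0], [-54.0, 91.0], [-50.0, 88.0], [-33.0, 92.0]]
0.03 [[-61.0, 71.0], [-56.0, 71.0], [-57.0, 88.0], [-53.0, 85.0], [-36.0, 90.0]]
```

>>> carry_out(moves=[0,-0.1,0.17,0,0,0,0,0,0,0,0,0,0,-1,0,0,0,0,-1,0,0,0,0,-0.7,0,0,0,0,-0.5,0,0,0,0,-0.4,0,0,0,0,-0.4,0,0,0,0,0,0,0,0,0,0,0])

```text
clock: 17.4
position: [0.4792, 0.0144, 0.0924]
ee_rot: [0.0, -0.027, 1.0, 0.0]
contact_force: [-0.2, -0.2, 0.6]
width: 0.0118
```

```bash
python3 - <<'E'
from h import *
f=[]
C=snap('wrist','w4.png',1)
for i in range(2): s=manip.get_state(); f.append(s['contact_force'])
print(s['position'],f)
im=cv2.imread('pics/raw_w4.png'); cv2.imwrite('pics/w4z.png',cv2.resize(im[160:260,200:310],None,fx=6,fy=6,interpolation=cv2.INTER_CUBIC))
E
```

```text
[0.47937932 0.0144     0.09254159] [array([ 0.34196428, -0.00483173, -0.68731955]), array([ 0.34196428, -0.00483173, -0.68731955])]
```

View pics/w4z.png

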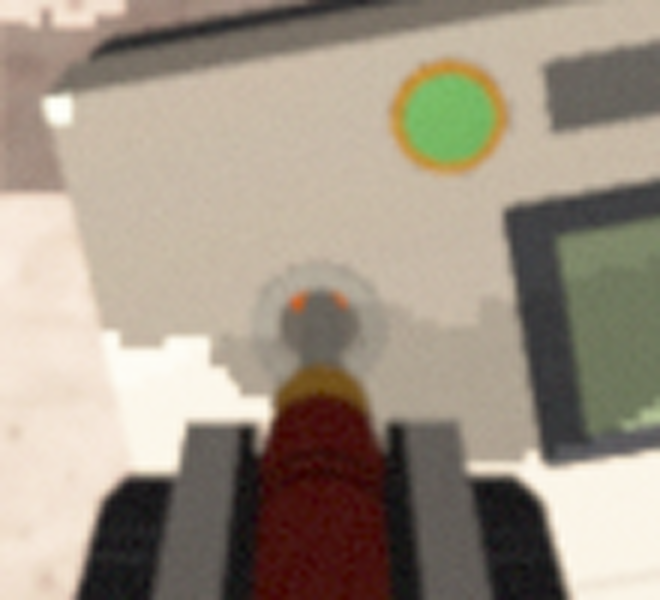

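>>> carry_out(moves=[0,0,0,-0.2,0,0,0,0,-0.2,0,0,0,0,-0.2,0,0,0,0,-0.1,0,0,0,0,-0.1,0,0,0,0,-0.1,0,0,0,0,0,0,0,0,0,0,0,0,0,0,0,0,0,0,0,0,0])

```text
clock: 18.45
position: [0.4792, 0.0144, 0.0834]
ee_rot: [0.0, -0.027, 1.0, 0.0]
contact_force: [0.3, 0.3, 1.6]
width: 0.0116
```

```bash
cat > f.py <<'E'
from h import *
P=[];F=[]
for i in range(6):
    manip.get_image('top'); s=manip.get_state(); P.append(s['position']); F.append(s['contact_force'])
print(np.mean(P,0).round(4),np.mean(F,0).round(2),np.std(F,0).round(2))
E
python3 f.py
```

```text
[0.4792 0.0144 0.0834] [-0.46  0.12  1.72] [0.53 0.56 0.51]
```

>>> carry_out(moves=[0,0,0,-0.05,0,0,0,0,-0.05,0,0,0,0,-0.05,0,0,0,0,-0.05,0,0,0,0,0,0,0,0,0,0,0,0,0,0,0,0,0,0,0,0,0,0,0,0,0,0,0,0,0,0,0])

```text
clock: 19.75
position: [0.4793, 0.0144, 0.0816]
ee_rot: [0.0, -0.027, 1.0, 0.0]
contact_force: [-0.9, 0.1, 5.9]
width: 0.0119
```

```bash
python3 f.py
```

```text
[0.4793 0.0144 0.0817] [-0.61  0.29  5.25] [0.52 0.49 0.31]
```

```bash
python3 -c "
from h import *
snap('scene','sc5.png',2,(100,90,400,350))"
```

```text
(no output)
```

View pics/sc5.png

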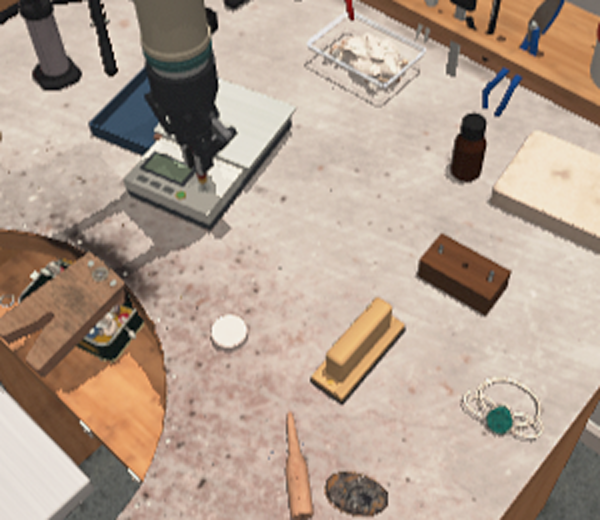

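The block stands on the worktop and the stand is empty. The bystanders look untouched, the visible part of the pan is bare, and the stylus is in the hole. I'm handing the job in.

```bash
python3 -c "
from rig import manip
print(manip.sign_off(), manip.get_state()['clock'])"
```

```text
the job is handed in; nothing more can be done
the job is handed in; nothing more can be done
```

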